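Seat the stage plate in a stereo microscope's light base and switch its lamp on

TASK

Get the microscope's light base ready: with the fingertips, push the solid round stage plate (the disc without a hole) gently across the deck until it drops flat into the round recess, then press the raised end of the lamp rocker at the front right of the base fully down so that the lamp is on. Only push and press: do not grip or lift the plate, leave the holed ring where it lies on the other side of the recess, and do not disturb the slide box, the jar or the dropper bottle.

Things in the scene. Friction and masses are not known exactly. Their poses are not given: they have to be found in the camera images.
- light_base: Fixed white light base, 244 x 294 mm; its flat grey deck (232 x 282 mm) is 55 mm above the origin, the centre of its underside. x points to its back, y to its left. On the deck: the recess; behind it (x = 88 mm) an aluminium pole socket 52 mm wide, 26 mm high; front left (x -90, y 85 mm) a fixed black dial 32 mm wide, 13 mm high; front right the lamp rocker.
- recess (a point): Centre of the mouth of the round recess, level with the deck, 10 mm behind the middle of the base. The recess is 73 mm across and 8 mm deep, with a flat floor (a lamp window in its middle) and upright walls: the stage plate fits in flush, with 1.5 mm of play all round.
- stage_plate: Loose solid opal disc, 70 mm across, 8 mm thick, about 75 g; origin at the centre of its underside, z up. It starts flat on the deck, left or right of the recess, 3 to 27 mm from its rim. It slides easily, tips as its middle passes the rim, and drops flush once wholly over the recess. It must not be lifted, gripped or pressed hard.
- ring_insert: Loose opal ring of the same outside size (70 mm across, 8 mm thick) with a hole 32 mm across in its middle; origin at the centre of its underside. It lies on the deck on the other side of the recess and stays there.
- lamp_rocker (a joint): Grey V-shaped lamp rocker, 40 mm long (base's y), 24 mm wide, in a black frame 32 x 48 mm, 5 mm high. It pivots about the base's x axis through its middle, at x = -90, y = -85 mm, 8.5 mm above the deck. 0 rad = off (left end up), 0.36 = on (left end down, left half about level, 8.5 mm above the deck). It stays where left; 2 N on the end move it.
- rocker_on_end (a point): Where to press the rocker: on the top of its left half, 15 mm from the pivot line. It moves with the rocker: about 14 mm above the deck when off, 9 mm when on. Press straight down here or farther out, not nearer the middle.
- slide_box: Bystander: closed grey-blue slide box, 95 x 105 x 37 mm, on the worktop to the left of the base; origin at the centre of its underside.
- specimen_jar: Bystander: white jar with a dark green screw lid, 65 mm across, 78 mm high, on the worktop to the right of the base; origin at the centre of its underside.
- dropper: Bystander: small bottle with a black rubber dropper, 22 mm across, 77 mm high, on the worktop to the right of the base, behind the jar; origin at the centre of its underside.
Things that resemble listed ones, but are neither listed nor needed, are in the scene too. Leave any black or yellow look-alike of the stage_plate alone.

How it is judged:
By the outcome, as a careful person would: the job done as asked, in the order asked, and still so for the second after the job is handed in, with the robot touching nothing.
It also fails if it takes over 54 s, if anything falls off the work surface, if the arm or the gripper's body presses on something with over 40 N, if the wrist force passes 120 N, or if a joint passes its speed limit or range.

ROBOT

A 6-joint arm with a two-finger parallel gripper is mounted at the origin on a cart in front of the work surface, level with it; the furniture and walls round the work are solid. World frame = base frame: x ahead of the robot, y to its left, z up, the work surface at z = 0. Lengths are in m, angles in rad, forces in N, time in s.
With the tool pointing down it reaches from about 0.35 to 0.775 m from the base axis. Payload 7.3 kg.
Tool frame: the origin (TCP) lies on the centre line of the jaws, within the pads' length; the fingertips stand 14 mm ahead of it and the grasp point (between the pads) lies 5 mm behind it; z points along the fingers, y is the direction in which the jaws open and shut (so a half turn about z gives the same grasp; the last joint's range is limited). The gripper opens to 92 mm and grips with 3 to 60 N. Pads are 19 mm wide; open, the fingers measure 130 mm over their backs; the gripper's body (75 mm by 190 mm) begins 47 mm behind the grasp point.
Start: joints at [1.193, 0.342, 1.524, -0, 1.275, -0.146], TCP at [0.121, 0.511, 0.241] pointing down, gripper open.
Joint ranges: [-2.53, 2.53], [-0.77, 2.02], [0.04, 2.7], [-1, 4.14], [0.28, 2.66], [-3.11, 3.11]. Speed limits (rad/s): [2.57, 2.57, 3.14, 3.14, 3.14, 3.14].

INTERFACE

Orientations are given as [roll, pitch, yaw] about the fixed x, y, z axes, in that order (R = Rz(yaw) Ry(pitch) Rx(roll)).
In Python, from cell import telemetry, cams, robot gives the robot as it stands.
- The arm moves only by the tool servo_tool, never from a script. Its argument "targets" is text: rows parted by semicolons, each of 4 numbers parted by spaces: the shift along the tool's x, y, z in mm, then the turn about the tool's z in rad. In form: x y z yaw; .... A call has 1 to 20 rows; each row shifts and turns the pose as measured when the row begins, along the tool's axes as they then stand; what a row does not reach is not made up. A row lasts 1/8 s, in which the tool goes at most 62.5 mm and 10.7 degrees, less where a joint would pass 70% of its speed; a pose out of reach is approached as far as the arm can. A call with a gripper value outside its range is refused whole. "hand" is the opening, from 0 (shut) to 1 (fully open), set as the call begins (left out, the last holds). The fingers move at their own pace and stop on an object; "squeeze" is the grip in N (left out, the last holds). Time passes only in rows, so rows that do not move let the fingers close. It gives the time, the measured TCP pose, the force and the opening at its end, in the units of the state.
- telemetry.observe(): the state, without advancing time (a new reading comes with each control period).
- cams.read_camera(name): name is "scene" or "top" or "wrist"; returns a dict with "color" (480x640x3 uint8, red, green, blue), "K" (3x3 intrinsics, pixels), "k1" (the pictures are not rectified: a ray, as slopes to the right and down, at radius r is drawn at 1 + k1 r^2 times it, then the intrinsics apply), "R" (3x3) and "t" (3): a world point X has camera coordinates R X + t. Camera axes: x right, y down, z forward; pixel columns grow to the right and rows downward; lengths in m; the calibration is good to about 2 mm. A picture is of the moment at which its call begins. There is no depth.
- robot.hand_in(): hands the job in, once; it reports no verdict.
Trained networks look in a picture, given as the dict that the camera call returned (one of the last four; its "shot" number tells which), for a name from the list of things; names that differ only in an ending like _2 or _b are one class to them, and where a whole thing is asked for, a point or a joint stands for the part that bears it (a point fixed in the world has none). Each returns a list of dicts, best first, with "score" (0 to 1); they miss things now and then, are a little off and sometimes report something else, mostly with a low value. They report only what shows in the picture. A call takes as long as a camera call. They do not tell look-alikes from the thing itself.
- cams.cut_out(picture, query): "region" (480x640 bool, what is visible of it) and "extent" ([centre column, centre row, width, height] in pixels, round what is visible of it).
The state is a dict: "time": time; "qpos": joint angles; "qvel": joint speeds; "joint_efforts": joint torques, N m; "tool_pos": TCP position; "tool_rot": TCP orientation; "contact_force": force on the tool from outside, world axes, zero at the start; "torque": the same for the moment, N m; "opening": finger opening in m.
Only numpy, scipy, OpenCV 4.12 (cv2) and the standard library are available. Lean on these libraries where they do the work, as an engineer would, in place of code of your own. Each camera call takes 0.05 s, during which the arm holds its last target.

## Working session

There is one attempt and no reset: what is moved stays moved. The work goes in short steps, Python scripts to look and compute and a tool call to move; the robot and the scene stay as the last step left them, time stands still between calls to the robot, and variables do not carry over. Pictures are saved under pics/ and viewed, and the job is handed in when it is done.

Besides the shell and the picture viewer there is one more tool, called after "Request:" in YAML: its name, and indented under it one key for each argument. servo_tool: Moves the arm, as the interface text tells. Its arguments: {"type":"object","properties":{"targets":{"type":"string"},"hand":{"type":"number"},"squeeze":{"type":"number"}},"required":["targets"]}

```bash
ls; mkdir -p pics; python3 - <<'E'
from cell import telemetry, cams, robot
import cv2
print(telemetry.observe())
for n in ("scene","top","wrist"):
    p=cams.read_camera(n); cv2.imwrite(f"pics/a_{n}.png",p["color"][...,::-1]); print(n,p["K"].tolist(),p["k1"],p["R"].tolist(),p["t"].tolist())
    for q in ("stage_plate","ring_insert","light_base","lamp_rocker"):
        print(q,[(round(d["score"],2),[round(float(v),1) for v in d["extent"]]) for d in cams.cut_out(p,q)][:4])
E
```

```text
pics
{'time': 0.0, 'qpos': array([ 1.19300152e+00,  3.42761163e-01,  1.52503028e+00, -1.87046729e-05,
        1.27538864e+00, -1.46026821e-01]), 'qvel': array([-0.00055318, -0.00081029,  0.0020005 ,  0.00072418, -0.0006068 ,
        0.00011134]), 'joint_efforts': array([-2.93070188e-04, -4.31248283e+01, -2.44217795e+01,  7.16986391e-02,
        5.60808205e-02, -1.54386389e-04]), 'tool_pos': array([0.12044401, 0.51059732, 0.24002037]), 'tool_rot': array([-3.14001952e+00, -2.13287781e-04,  2.90982996e+00]), 'contact_force': array([ 0.97266621, -0.57913046,  0.12258791]), 'torque': array([-0.07942044,  0.00458577, -0.01667279]), 'opening': 0.0921184063275503}
scene [[444.39029094856846, 0.0, 318.1708121534771], [0.0, 444.39029094856846, 238.29899124900632], [0.0, 0.0, 1.0]] -0.03553280307360143 [[0.7168067641464401, -0.6972669858201445, -0.002610241214929513], [-0.44796762900335313, -0.4576460150089615, -0.7680397960467488], [0.5343342270892104, 0.5517054245081404, -0.6403967975632516]] [-0.3962775488915661, 0.3315851877175554, 0.5742479226842211]
stage_plate [(0.91, [307.4, 239.9, 31.8
[... 694 characters left out ...]
248.3, 40.3, 37.6]), (0.75, [311.6, 158.5, 36.0, 35.4]), (0.68, [257.6, 171.6, 33.0, 32.8])]
ring_insert [(0.84, [416.6, 255.4, 41.8, 40.5])]
light_base [(0.74, [371.5, 254.2, 162.7, 132.8])]
lamp_rocker [(0.63, [418.0, 305.6, 27.2, 20.2])]
wrist [[395.9918763602153, 0.0, 321.8708102136279], [0.0, 395.9918763602153, 242.84670860062934], [0.0, 0.0, 1.0]] 0.025703140989613765 [[0.23052405068690898, 0.9730666192144288, -0.00012893991718764187], [0.9313655170341156, -0.22060648399807378, 0.28963952233385426], [0.28181010580650767, -0.06688896612005929, -0.9571357952123174]] [-0.5259312732011566, -0.035764416047645055, 0.3905873945081137]
stage_plate []
ring_insert []
light_base []
lamp_rocker []
```

View pics/a_top.png

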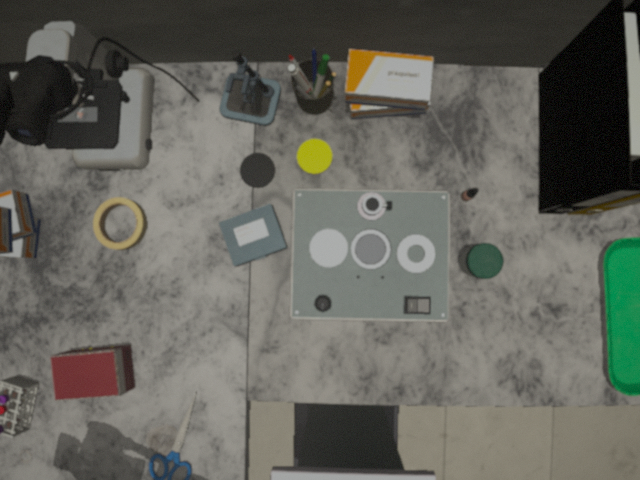

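View pics/a_scene.png

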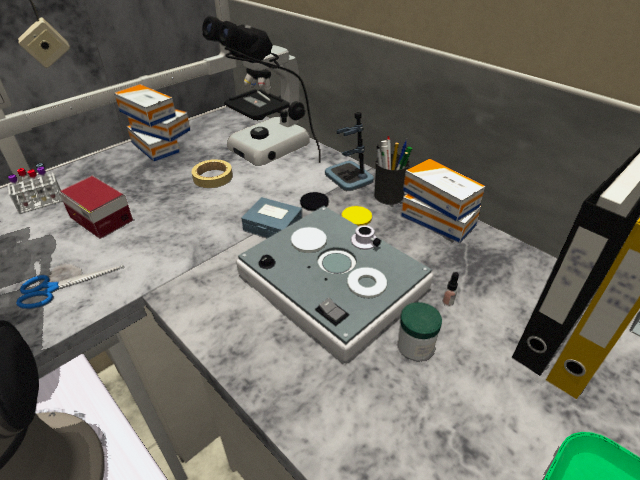

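The top view shows the candidates for the plate: solid white disc (329,248) on the deck, left of the recess (371,250); yellow disc (315,157) and black disc (257,170), both on the worktop. The white one on the deck is the stage plate. The ring is at (416,254), the rocker at (418,305). I'll confirm this in an enlarged crop.

```bash
cat > h.py <<'E'
import numpy as np, cv2
def ray(p,uv):
    K=p["K"];uv=np.atleast_2d(np.asarray(uv,float))
    d=np.c_[(uv[:,0]-K[0,2])/K[0,0],(uv[:,1]-K[1,2])/K[1,1]]
    s=d.copy()
    for _ in range(20):
        s=d/(1+p["k1"]*(s**2).sum(1,keepdims=True))
    R=np.asarray(p["R"]);t=np.asarray(p["t"])
    return -R.T@t, np.c_[s,np.ones(len(s))]@R
def toz(p,uv,z):
    c,d=ray(p,uv); return c+d*((z-c[2])/d[:,2])[:,None]
def proj(p,X):
    X=np.atleast_2d(X)@np.asarray(p["R"]).T+np.asarray(p["t"]); s=X[:,:2]/X[:,2:]
    s=s*(1+p["k1"]*(s**2).sum(1,keepdims=True)); K=p["K"]
    return np.c_[s[:,0]*K[0,0]+K[0,2],s[:,1]*K[1,1]+K[1,2]]
E
python3 - <<'E'
from cell import cams
from h import *
p=cams.read_camera("top")
im=p["color"][...,::-1]
cv2.imwrite("pics/b_crop.png",cv2.resize(im[180:330,280:460],None,fx=4,fy=4,interpolation=cv2.INTER_CUBIC))
for n in ("top","scene"):
    if n!="top": p=cams.read_camera(n)
    for q,z in (("stage_plate",.063),("ring_insert",.063),("lamp_rocker",.063),("light_base",.055)):
        for d in cams.cut_out(p,q)[:2]:
            m=d["region"].astype(np.uint8); c,_=cv2.findContours(m,0,2); c=max(c,key=cv2.contourArea)
            w=toz(p,c[:,0,:],z)[:,:2].astype(np.float32)*1000
            r=cv2.minAreaRect(w); print(n,q,round(d["score"],2),np.round(r[0],1),np.round(r[1],1),round(r[2],2))
E
```

```text
top stage_plate 0.97 [746.4  85.7] [66.  62.6] 45.81
top stage_plate 0.95 [579.1  56.2] [67.7 67.6] 46.35
top ring_insert 0.55 [572.5 -99.6] [66.6 68.6] 1.18
top lamp_rocker 0.56 [ 481.2 -104.5] [23.2 39.5] 1.13
top light_base 0.69 [569.4 -19. ] [239.9 288.5] 0.3
top light_base 0.58 [ 480.7 -106.6] [27.  41.7] 1.13
scene stage_plate 0.86 [707.4  34.9] [70.7 60. ] 86.43
scene stage_plate 0.81 [673.1 136.4] [64.3 61.4] 45.56
scene ring_insert 0.63 [ 569.5 -106.3] [71.1 68. ] 45.57
scene ring_insert 0.39 [ 663.4 -218. ] [85.5 19.1] 22.91
scene light_base 0.97 [562.1 -34.7] [275.3 307.9] 0.28
```

View pics/b_crop.png

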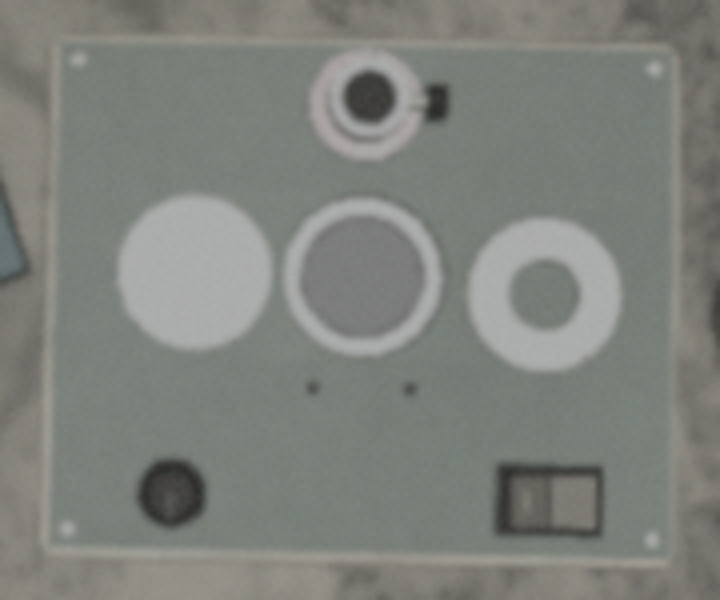

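Confirmed: the solid white disc on the deck, crop (195,272), is the stage plate. The ring is on the right of the recess. Next I measure it precisely.

```bash
cat > meas.py <<'E'
from h import *
def outer(mask,p,z,uv):
    c,_=cv2.findContours(mask,cv2.RETR_EXTERNAL,cv2.CHAIN_APPROX_NONE)
    c=[k for k in c if cv2.pointPolygonTest(k,uv,False)>0]
    if not c: return None
    k=max(c,key=cv2.contourArea)[:,0,:].astype(float)
    w=toz(p,k/8.0+ORG-0.4375,z)[:,:2]*1000
    A=np.c_[2*w,np.ones(len(w))]; s=np.linalg.lstsq(A,(w**2).sum(1),rcond=None)[0]
    return s[0],s[1],np.sqrt(s[2]+s[0]**2+s[1]**2)
ORG=np.array([280,180])
E
python3 - <<'E'
from cell import cams
import meas; from meas import *
p=cams.read_camera("top")
im=p["color"].astype(np.float32).mean(2)
big=cv2.resize(im[180:330,280:460],None,fx=8,fy=8,interpolation=cv2.INTER_CUBIC)
print(im[248,329],im[225,345],im[249,388],im[249,371])
for th in (135,145,155):
    m=(big>th).astype(np.uint8)
    for n,z,u in (("plate",.063,(390,544)),("ring",.063,(1090,590)),("recess",.055,(726,554))):
        print(th,n,np.round(outer(m,p,z,u) or 0,1))
# features: deck corners screws (crop4 px), dots, rocker
def c4(u,v,z): return np.round(toz(p,[[u/4+280-.4,v/4+180-.4]],z)[0,:2]*1000,1)
for n,u,v in (("BL",77,60),("BR",655,68),("FL",67,528),("FR",652,540),("dial",172,492),("rocker",549,500)):
    print(n,c4(u,v,.055))
E
```

```text
172.66667 124.0 171.0 125.333336
135 plate [579.8  56.7  35.9]
135 ring [ 573.1 -100.9   35.2]
135 recess [579.6 -18.9  36.3]
145 plate [579.8  56.7  34.9]
145 ring [ 573.1 -100.9   34.4]
145 recess [579.7 -19.   35.5]
155 plate [579.8  56.7  34. ]
155 ring [ 573.1 -100.8   33.6]
155 recess [579.7 -19.1  34.8]
BL [676.4 113. ]
BR [ 678.  -151.9]
FL [462.8 112. ]
FR [ 463.4 -152.4]
dial [480.3  64.8]
rocker [ 480.5 -105.4]
```

Request:
servo_tool:
  targets: "0 0 0 0.167;0 0 0 0.167;0 0 0 0.167;0 0 0 0.167;0 0 0 0.167;0 0 0 0.167;0 0 0 0.167;0 0 0 0.167;0 0 0 0"
  hand: 0.39

```text
time: 2.42
tool_pos: [0.1206, 0.511, 0.2407]
tool_rot: [-3.142, -0.0, 1.532]
contact_force: [-0.4, -0.6, 0.5]
opening: 0.0358
```

Request:
servo_tool:
  targets: "0 0 0 -0.039;-33 38 0 0;-33 38 0 0;-33 38 0 0;-33 38 0 0;-33 38 0 0;-33 38 0 0;-33 38 0 0;-33 38 0 0;-33 38 0 0;-33 38 0 0;-33 38 0 0;0 0 0 0"

```text
time: 4.05
tool_pos: [0.5621, 0.1491, 0.2409]
tool_rot: [3.138, -0.003, 1.629]
contact_force: [0.1, 0.7, 0.0]
opening: 0.0358
```

Request:
servo_tool:
  targets: "0 0 0 0.058;-17 9 0 0;-17 8 0 0;0 0 0 0;0 0 0 0"

```text
time: 4.68
tool_pos: [0.5791, 0.1135, 0.2407]
tool_rot: [3.14, -0.004, 1.58]
contact_force: [0.1, 0.2, -0.0]
opening: 0.0359
```

```bash
python3 - <<'E'
from cell import cams,telemetry
from h import *
o=telemetry.observe();print(o["tool_pos"],o["tool_rot"])
p=cams.read_camera("wrist"); im=p["color"][...,::-1].copy()
for x,y,z in ((.5797,-.019,.055),(.5798,.0567,.063)):
    a=np.linspace(0,6.28,60); r=.035
    for q in proj(p,np.c_[x+r*np.cos(a),y+r*np.sin(a),0*a+z]): cv2.circle(im,(int(q[0]),int(q[1])),1,(0,0,255),-1)
cv2.imwrite("pics/c_wrist.png",im)
for n in ("stage_plate",):
    for d in cams.cut_out(p,n)[:2]: print(n,d["score"],d["extent"])
E
```

```text
[0.57911134 0.11345705 0.24065705] [ 3.1396196  -0.00350793  1.58004982]
stage_plate 0.87 [489.9, 114.2, 82.2, 82.3]
stage_plate 0.71 [320.1, 284.6, 82.9, 75.5]
```

View pics/c_wrist.png

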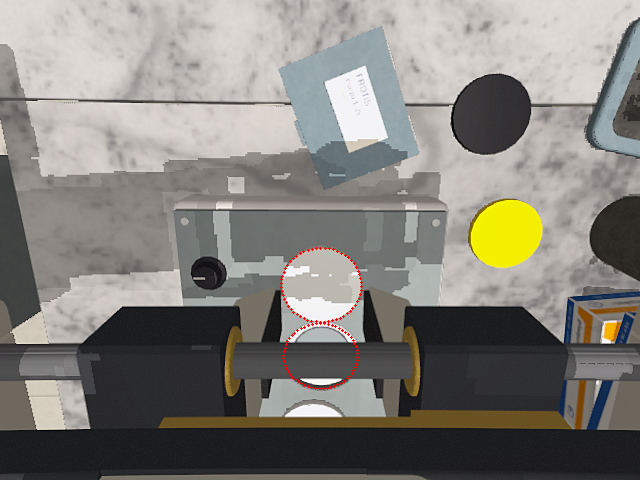

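The wrist view agrees with the measured plate and recess: the outline lies on the disc at (320,285). I'm lowering the open fingers behind the plate.

Request:
servo_tool:
  targets: "0 0 0 0.009;2 1 40 0;0 0 40 0;0 0 40 0;0 0 20 0;0 0 0 0"

```text
time: 5.52
tool_pos: [0.5808, 0.1187, 0.0983]
tool_rot: [3.136, -0.004, 1.573]
contact_force: [0.1, 0.4, 0.7]
opening: 0.0359
```

Request:
servo_tool:
  targets: "-3 -1 13 0;0 0 10 0;0 0 3 0;0 0 0 0"

```text
time: 6.02
tool_pos: [0.5813, 0.116, 0.0733]
tool_rot: [3.132, -0.004, 1.573]
contact_force: [-0.4, 0.3, -0.1]
opening: 0.0358
```

```bash
python3 - <<'E'
from cell import cams,telemetry
from h import *
o=telemetry.observe();print(o["tool_pos"],o["tool_rot"],o["contact_force"])
for n in ("wrist","scene"):
    p=cams.read_camera(n); im=p["color"][...,::-1].copy()
    if n=="scene": im=cv2.resize(im[190:350,230:430],None,fx=4,fy=3.75)
    cv2.imwrite(f"pics/d_{n}.png",im)
E
```

```text
[0.58133292 0.11597428 0.07328945] [ 3.13151982 -0.00439759  1.57321428] [-0.40835246  0.3152046  -0.11554852]
```

View pics/d_wrist.png

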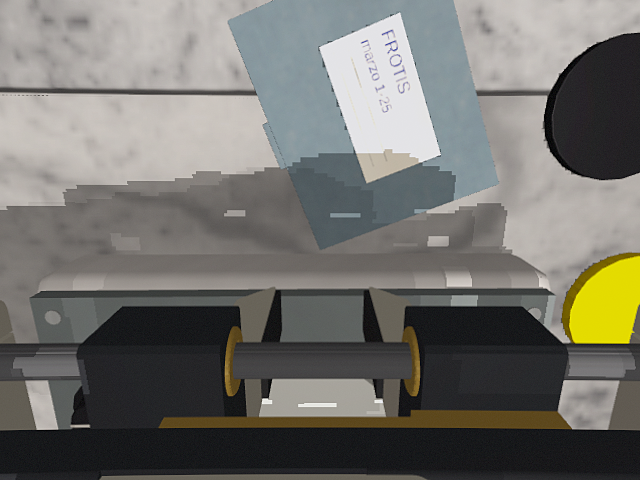

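View pics/d_scene.png

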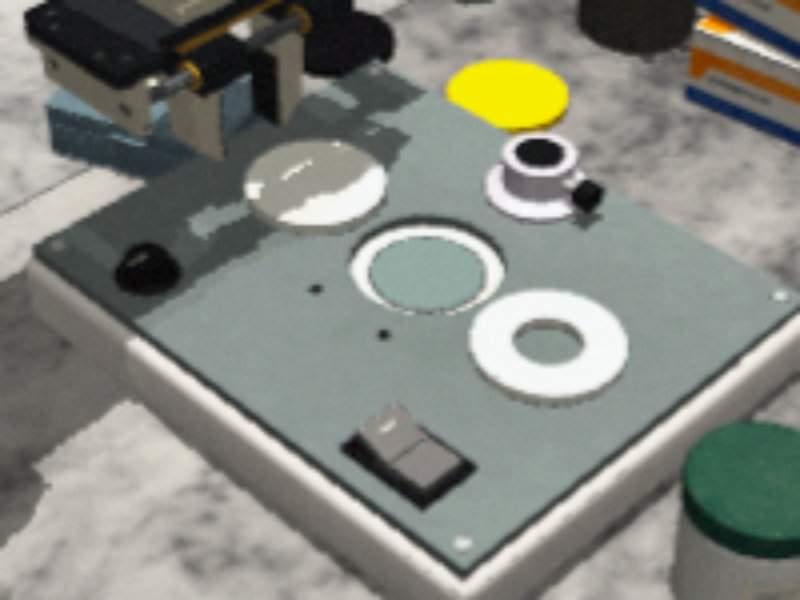

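Request:
servo_tool:
  targets: "0 -1.5 1.5 0;-6 0 0 0;-6 0 0 0;-4 0 0 0;-3 0 0 0;-3 0 0 0;-3 0 0 0;-3 0 0 0;-3 0 0 0;0 0 0 0"

```text
time: 7.38
tool_pos: [0.5805, 0.0827, 0.0727]
tool_rot: [3.129, -0.005, 1.573]
contact_force: [-1.1, 0.2, 0.4]
opening: 0.0357
```

```bash
cat > look.py <<'E'
import sys
from cell import cams,telemetry
from h import *
t=sys.argv[1]
o=telemetry.observe();print(o["tool_pos"],o["tool_rot"],o["contact_force"])
a=cams.read_camera("scene")["color"][...,::-1][190:350,230:430]
b=cams.read_camera("top")["color"][...,::-1][180:330,280:460]
a=cv2.resize(a,(400,320),interpolation=cv2.INTER_CUBIC);b=cv2.resize(b,(384,320),interpolation=cv2.INTER_CUBIC)
cv2.imwrite(f"pics/{t}.png",np.hstack([a,b]))
E
python3 look.py e
```

```text
[0.58046933 0.08269122 0.07271588] [ 3.12941259 -0.00468566  1.57290425] [-1.11116889  0.1877847   0.42837886]
```

View pics/e.png

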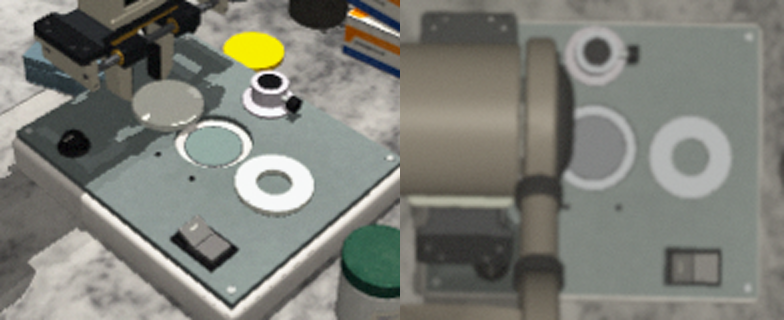

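The plate is moving towards the recess, with the fingers behind it at (145,75). I keep pushing.

Request:
servo_tool:
  targets: "-3 -0.7 0 0;-3 0 0.5 0;-3 0 0 0;-3 0 0 0;-3 0 0 0;-3 0 0 0;-3 0 0 0;-3 0 0 0;-3 0 0 0;-3 0 0 0;-3 0 0 0;0 0 0 0"

```text
time: 8.98
tool_pos: [0.5799, 0.0478, 0.0722]
tool_rot: [3.129, -0.005, 1.573]
contact_force: [-0.4, -0.3, 0.4]
opening: 0.036
```

```bash
python3 look.py f
```

```text
[0.5799336  0.04778097 0.07217473] [ 3.12898825 -0.00496837  1.57319236] [-0.40386153 -0.34716121  0.41506142]
```

View pics/f.png

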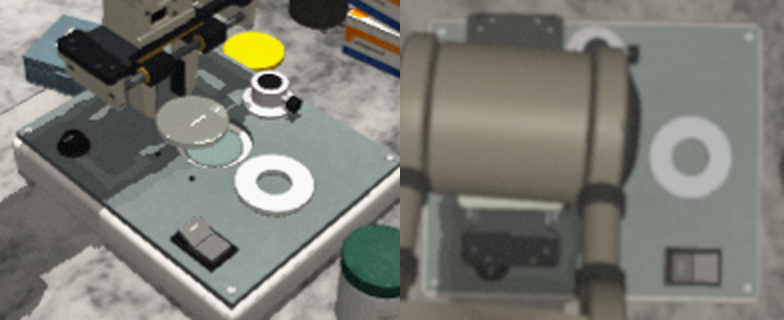

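Request:
servo_tool:
  targets: "-2.5 0 0 0;-2.5 0 0 0;-2.5 0 0 0;-2.5 0 0 0;-2.5 0 0 0;-2 0 0 0;-2 0 0 0;-2 0 0 0;-1.5 0 0 0;0 0 0 0"

```text
time: 10.32
tool_pos: [0.5799, 0.0267, 0.072]
tool_rot: [3.129, -0.005, 1.573]
contact_force: [0.6, -0.2, 0.2]
opening: 0.0358
```

```bash
python3 look.py g
```

```text
[0.57993601 0.02667742 0.07202287] [ 3.12911208 -0.00507784  1.57342253] [ 0.57471944 -0.22636258  0.2434899 ]
```

View pics/g.png

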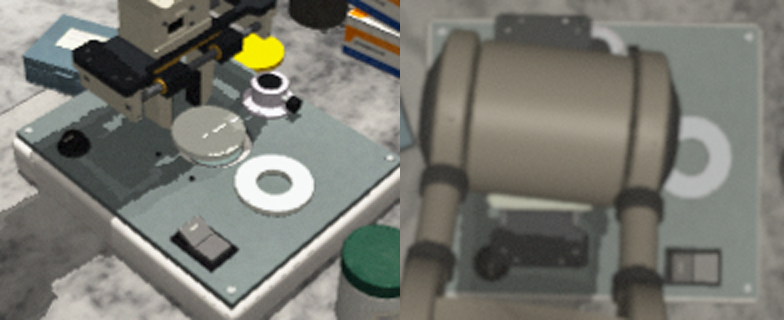

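Request:
servo_tool:
  targets: "-1.5 0 0 0;-1.5 0 0 0;-1.5 0 0 0;-1 0 0 0;0 0 0 0"

```text
time: 11.05
tool_pos: [0.5798, 0.0208, 0.0717]
tool_rot: [3.13, -0.005, 1.574]
contact_force: [-0.7, 0.6, -0.8]
opening: 0.0357
```

```bash
python3 look.py g2
```

```text
[0.57975529 0.02079013 0.07173604] [ 3.12967233 -0.0048465   1.57371457] [-0.65560875  0.57850587 -0.79844387]
```

View pics/g2.png

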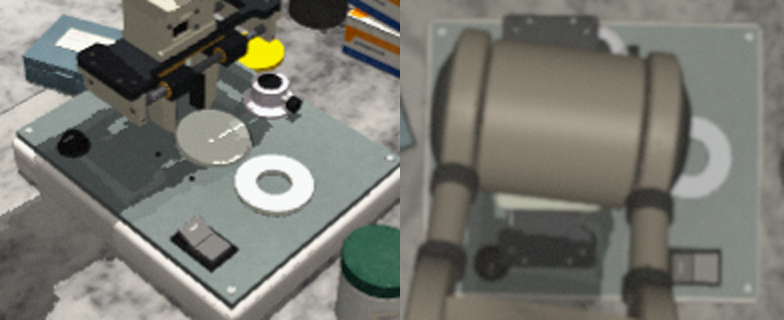

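```bash
cat > zoom.py <<'E'
import sys
from cell import cams
from h import *
p=cams.read_camera("scene"); im=p["color"][...,::-1][225:315,290:400]
s=7; big=cv2.resize(im,None,fx=s,fy=s,interpolation=cv2.INTER_CUBIC)[:600]
a=np.linspace(0,6.28,90)
q=proj(p,np.c_[.5797+.0365*np.cos(a),-.019+.0365*np.sin(a),0*a+.055])
for u in q: cv2.circle(big,(int((u[0]-290+.5)*s),int((u[1]-225+.5)*s)),1,(0,0,255),-1)
cv2.imwrite(f"pics/{sys.argv[1]}.png",big)
E
python3 zoom.py z1
```

```text
(no output)
```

View pics/z1.png

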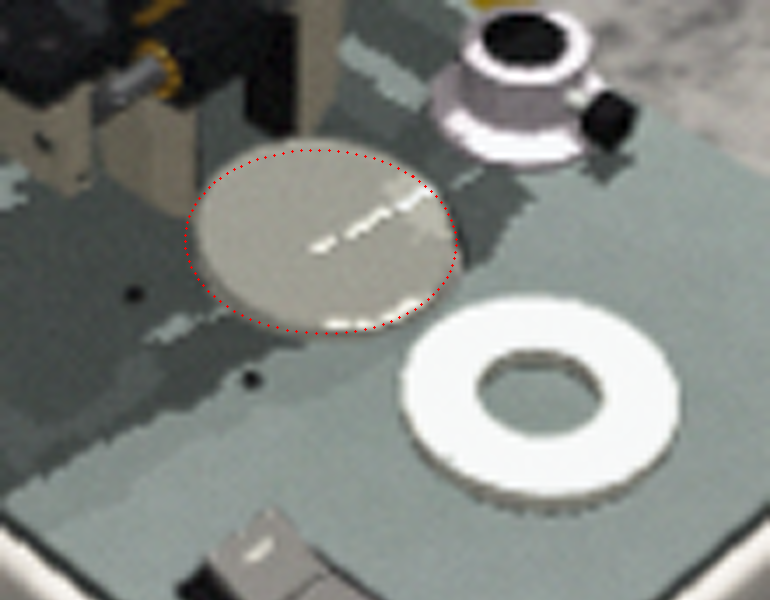

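The front edge is in the recess, but the rear edge (300,145) is still slightly proud. I push a little further.

Request:
servo_tool:
  targets: "-1 0 0 0;-1 0 0 0;-1 0 0 0;0 0 0 0;0 0 0 0"

```text
time: 11.82
tool_pos: [0.5798, 0.0176, 0.0718]
tool_rot: [3.129, -0.005, 1.574]
contact_force: [0.2, 0.1, -0.4]
opening: 0.0359
```

```bash
python3 zoom.py z2
```

```text
(no output)
```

View pics/z2.png

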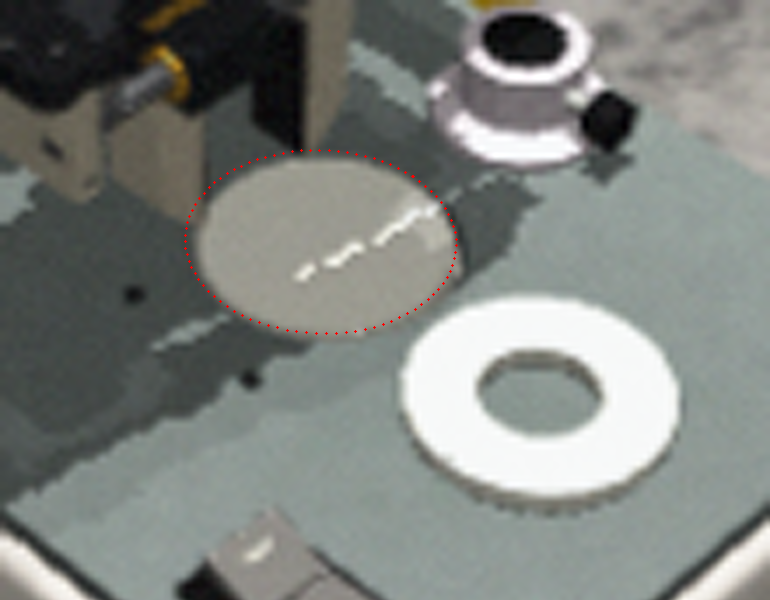

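The plate has dropped flush: its outline now lies inside the red recess rim, with no side visible. I back off, lift, close the fingers and go above the rocker.

Request:
servo_tool:
  targets: "4 0 0 0;2 0 -20 0;0 0 -40 0;0 0 -25 0;0 0 0 0;-28 -25 0 0;-28 -25 0 0;-28 -25 0 0;-22 -20 0 0;0 0 0 0"
  hand: 0.39

```text
time: 13.12
tool_pos: [0.4786, -0.0826, 0.1505]
tool_rot: [3.139, -0.008, 1.576]
contact_force: [0.6, -0.1, 0.3]
opening: 0.0355
```

Request:
servo_tool:
  targets: "0 0 0 0;0 0 0 0;0 0 0 0;0 0 0 0"
  hand: 0

```text
time: 13.62
tool_pos: [0.4798, -0.0806, 0.1491]
tool_rot: [3.14, -0.009, 1.578]
contact_force: [-0.4, 0.2, -0.5]
opening: 0.0021
```

```bash
python3 look.py i; python3 zoom.py z3; python3 - <<'E'
from cell import cams
from h import *
p=cams.read_camera("wrist"); im=p["color"][...,::-1].copy()
for X in ([.480,-.105,.0635],[.480,-.09,.069],[.480,-.085,.069]):
    u=proj(p,X)[0]; cv2.circle(im,(int(u[0]),int(u[1])),2,(0,0,255),-1)
cv2.imwrite("pics/i_wrist.png",im)
E
```

```text
[ 0.47983137 -0.08058095  0.14913268] [ 3.1395366  -0.00856213  1.57824095] [-0.35440334  0.24023312 -0.48431822]
```

View pics/i.png

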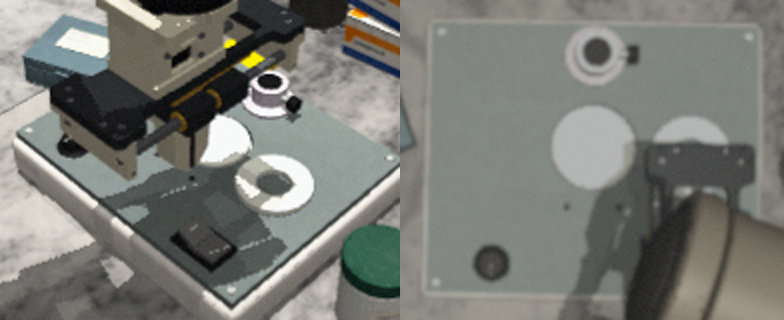

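View pics/i_wrist.png

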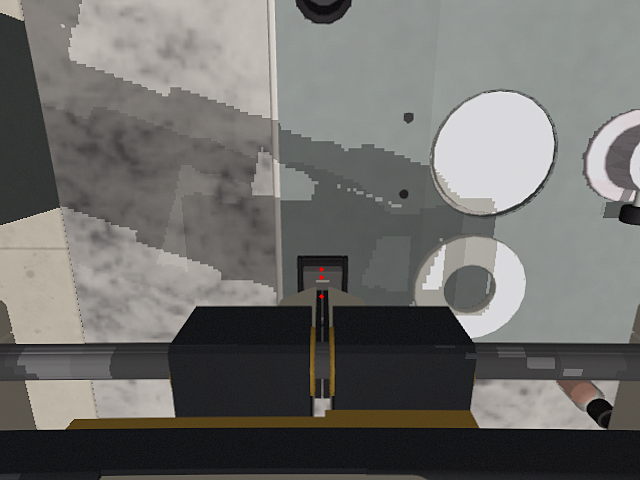

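View pics/z3.png

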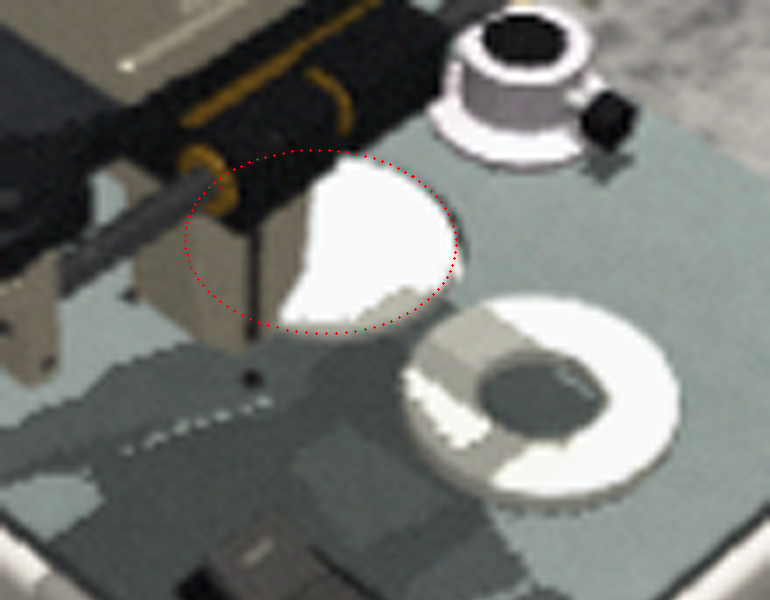

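The plate sits centred and flush, with an even rim gap in the wrist view at (495,152), and the predicted rocker points lie on its left half at (322,272). I'm lowering onto the raised end.

Request:
servo_tool:
  targets: "-4 0 0 0;-4 0 20 0;0 0 20 0;0 0 12 0;0 0 0 0"

```text
time: 14.45
tool_pos: [0.4806, -0.0899, 0.0965]
tool_rot: [3.137, -0.007, 1.577]
contact_force: [0.3, -0.1, -0.5]
opening: 0.0008
```

Request:
servo_tool:
  targets: "1.5 0 6 0;0 0 4 0;0 0 3 0;0 0 2 0;0 0 2 0;0 0 0 0"

```text
time: 15.2
tool_pos: [0.4818, -0.0881, 0.0804]
tool_rot: [3.134, -0.007, 1.578]
contact_force: [0.2, 0.3, -0.8]
opening: 0.0005
```

```bash
python3 look.py j
```

```text
[ 0.48179967 -0.08809006  0.08035843] [ 3.13405445 -0.00690541  1.57751502] [ 0.2438695   0.32629085 -0.81620165]
```

View pics/j.png

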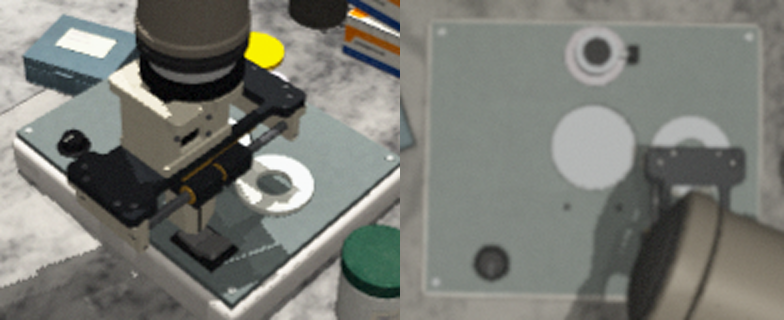

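Request:
servo_tool:
  targets: "0 0 1.2 0;0 0 1.2 0;0 0 1 0;0 0 0 0"

```text
time: 15.8
tool_pos: [0.4819, -0.0881, 0.0784]
tool_rot: [3.133, -0.007, 1.577]
contact_force: [-0.7, 0.1, 1.1]
opening: 0.0004
```

Request:
servo_tool:
  targets: "0 0 1.5 0;0 0 1.5 0"

```text
time: 16.05
tool_pos: [0.482, -0.0882, 0.0778]
tool_rot: [3.132, -0.006, 1.578]
contact_force: [-7.0, 1.7, 22.3]
opening: 0.0005
```

The force rose to 22 N with the tip at 63.8 mm, about the rocker's end stop. I retreat and check.

Request:
servo_tool:
  targets: "0 0 -3 0;0 0 -10 0;0 0 -40 0;0 0 -50 0;50 0 -30 0;50 0 0 0;50 0 0 0;50 0 0 0;50 0 0 0;0 0 0 0;0 0 0 0"

```text
time: 17.42
tool_pos: [0.481, 0.1663, 0.2199]
tool_rot: [3.126, -0.005, 1.575]
contact_force: [0.4, -0.3, 0.5]
opening: 0.0005
```

```bash
python3 look.py k; python3 - <<'E'
from cell import cams
from h import *
p=cams.read_camera("scene"); im=p["color"][...,::-1]
cv2.imwrite("pics/k2.png",cv2.resize(im[230:350,290:450],None,fx=5,fy=5,interpolation=cv2.INTER_CUBIC))
E
```

```text
[0.48095093 0.16629544 0.21991072] [ 3.12636133 -0.00512614  1.57462738] [ 0.38681386 -0.28246556  0.54913147]
```

View pics/k.png

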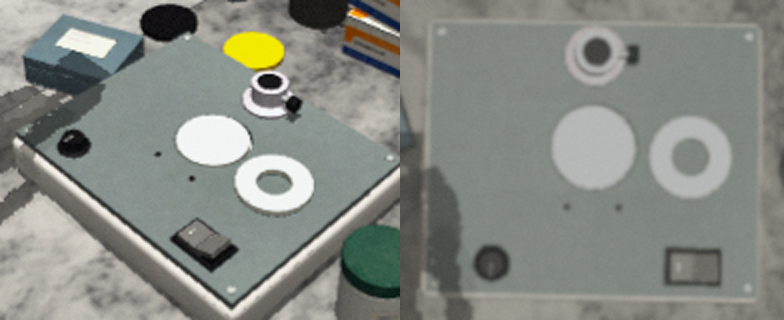

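View pics/k2.png

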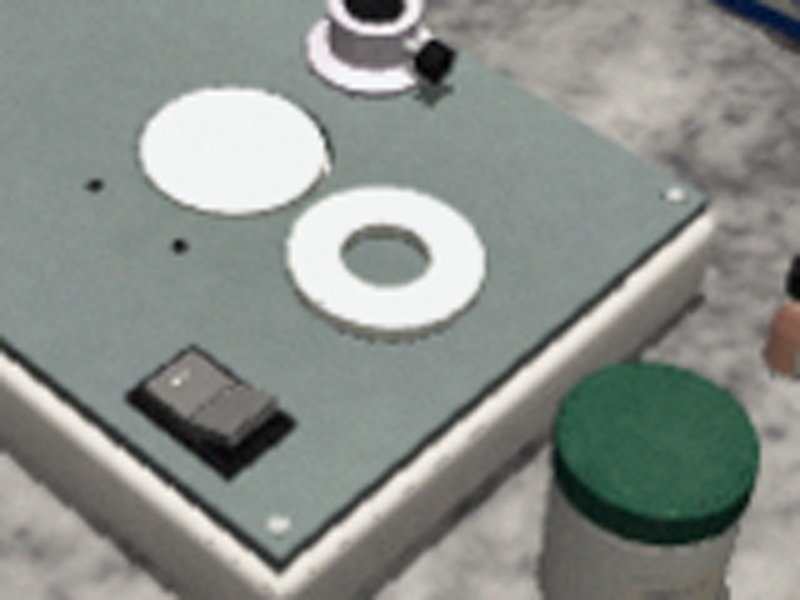

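The plate is flush at (235,150). The rocker at (210,395) has its left half level and its right end up. The ring and the bystanders are unmoved. I'm handing in.

```bash
python3 -c "
from cell import robot
print(robot.hand_in())"
```

```text
the job is handed in; nothing more can be done
None
```

The stage plate is in the recess and the lamp rocker is on. I handed the job in at about 17.5 s of the 54 s allowed.

- **Plate:** I pushed the white solid disc across the deck from its left side with two slightly open fingertips, without gripping or lifting it. It still stood slightly proud on the first check, so I pushed about 3 mm further and it dropped. The last pictures show it flush, with an even gap all round.
- **Rocker:** I pressed the raised left end with the closed fingertips until the force rose to 22 N, with the tips about 8.8 mm above the deck. It stayed down after I let go, with the left half level and the right end up.
- **Everything else:** The holed ring, the jar and the slide box look unmoved in the last pictures. The dropper bottle shows only partly there, but nothing came near it. The arm was clear of everything at hand-in.

No check failed. The ring's position from the scene camera's outline was about 6 mm off the top camera's. I put that down to the ring's side showing in the outline and used the top camera, which the wrist view confirmed.

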